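# Seat the drum rotor of a mini-centrifuge on its drive key

## Robot

A 6-joint arm with a two-finger parallel gripper is mounted at the origin on the work surface. World frame = base frame: x ahead of the robot, y to its left, z up, the work surface at z = 0. Lengths are in m, angles in degrees, forces in N, time in s.
With the tool pointing down it reaches from about 0.375 to 0.9 m from the base axis. Payload 3.1 kg.
Tool frame: the origin (TCP) lies on the centre line of the jaws, within the pads' length; the fingertips stand finger_overhang ahead of it and the grasp point (between the pads) lies 5 mm behind it (finger_overhang is the distance from the TCP to the fingertips, in m); z points along the fingers, y is the line along which they close (so a half turn about z gives the same grasp; the last joint's range is limited). The gripper opens to 87 mm and grips with 3 to 60 N. Pads are 19 mm wide; open, the fingers measure 117 mm over their backs; the gripper's body (75 mm by 190 mm) begins 51 mm behind the grasp point.
Start: joints at [53.314, 30.224, 82.088, -0, 67.689, -10.227], TCP at [0.278, 0.56, 0.21] pointing down, gripper open.
Joint ranges: [-176.69, 176.69], [-43.24, 126.21], [12.49, 139.97], [-82, 262], [0, 151.66], [-163.58, 163.58]. Speed limits (degrees/s): [159.86, 159.86, 180, 180, 180, 180].

## Interface

Orientations are given as a 3x3 rotation matrix whose columns are the frame's x, y, z axes.
In Python, from rig import read_state, capture, calibration, hand_in, finger_overhang gives the robot as it stands.
- The arm moves only by the tool send_rows, never from a script. Its argument "plan" is a list of rows, each a list of 5 numbers: the closure in counts, from 0 (fully open) to 255 (shut), then the shift along the tool's x, y, z in m, then the turn about the tool's z in rad. A call has 1 to 20 rows; each row shifts and turns the commanded pose from where the row before left it, along the tool's axes as they then stand; what a row does not reach is not made up. A row lasts 1/12 s, in which the tool goes at most 41.7 mm and 7.16 degrees, less where a joint would pass 70% of its speed; a pose out of reach is approached as far as the arm can. A call is refused whole if a number of a shift passes 0.0417 or a number of a turn 0.125, either way. A call with a gripper value outside its range is refused whole. The fingers move at their own pace and stop on an object; the grip force is fixed at half the most. Time passes only in rows, so rows that do not move let the fingers close. It gives the time, the measured TCP pose, the force, the opening and the grip force at its end, in the units of the state.
- read_state(): the state, without advancing time (a new reading comes with each control period).
- capture(name): name is "side" or "top"; returns (picture, depth): 420x560x3 uint8, blue, green, red; 420x560 float32, m along the optical axis (not along the pixel's ray), 0 where there is no reading.
- calibration(name): a dict with "fx", "fy", "cx", "cy" (pixels), "dist_coeffs" ([k1, k2, p1, p2, k3] as OpenCV has them; the pictures are not rectified), "xyz" and "rotation" of the camera in the world. Camera axes: x right, y down, z forward; pixel columns grow to the right and rows downward; lengths in m; the calibration is good to about 2 mm. A picture is of the moment at which its call begins. calibration takes no time and is no camera call.
- hand_in(): hands the job in; it is judged then, once.
The state is a dict: "time_s": time; "joint_positions": joint angles; "qvel": joint speeds; "tau": joint torques, N m; "position": TCP position; "tcp_rot": TCP orientation; "force": force on the tool from outside, world axes, zero at the start; "moment": the same for the moment, N m; "opening": opening from 0.0 (shut) to 1.0 (fully open); "grasp_force": force on a finger pad.
Only numpy, scipy, OpenCV 4.12 (cv2) and the standard library are available. Lean on these libraries where they do the work, as an engineer would, in place of code of your own. Each camera call takes 0.05 s, during which the arm holds its last target. There are 200 camera calls.

## Task

Two mini-centrifuges stand open on the lab bench. In one of them the round drum rotor is sitting too high because the slot across its underside does not line up with the drive key, the steel bar across the spindle: take it by its black knob, turn it on the spindle (do not lift it off) until it drops over the key and sits level, fully home on the deck, and let go. Leave the oblong rotor in the other centrifuge as it is.

Things in the scene. Friction and masses are not known exactly. Their poses are not given: they have to be found in the camera images.
- drum_grip (a point): Centre of the drum rotor's black knob: an upright cylinder 34 mm across, 24 mm high. Point on the rotor's axis, 12 mm below the knob's top, 56 mm above the drum's underside; a neck 28 mm across joins knob and drum. z: rotor axis, up. x: along its slot. It starts 8 mm too high, resting on the key with the slot 40 to 90 degrees off it, can rock a few degrees and turns easily. Half turns are alike.
- drum_rotor: The loose drum rotor, 0.25 kg; origin: centre of its underside. Aluminium drum 80 mm across, 24 mm high, eight round dark holes on top. Its slot (keyway) along x, 24 mm wide, 10 mm deep, runs right across the underside and shows from above as two notches in the rim. With the slot within about 10 degrees of the key and the knob let go, it drops 8 mm by its own weight.
- spindle (a point): Fixed: the drum rotor's spindle axis at the level of the round black deck, 60 mm above the bench, in a white housing 170 x 160 mm. x: along the key, a steel bar 8 mm wide and high lying on the deck across the spindle, 124 mm long, its ends showing beyond the drum. It does not turn. The 16 mm pin stands 42 mm high in the rotor's blind bore (1.2 mm play). Home: drum_grip 56 mm above this point.
- strip_grip (a point): To be left alone: centre of the same kind of black knob on the other rotor, an oblong aluminium block 46 x 76 mm with six dark rectangular slots, already home in an identical mini-centrifuge. Point on its axis, 56 mm above its underside; z up, x along its keyway.
Things that resemble listed ones, but are neither listed nor needed, are in the scene too. What is shaped like the drum_rotor but red is not meant.

How it is judged:
By the outcome, as a careful person would: the job done as asked, in the order asked, and still so for the second after the job is handed in, with the robot touching nothing.
It also fails if it takes over 35 s, if anything falls off the work surface, if the arm or the gripper's body presses on something with over 40 N, if the wrist force passes 120 N, or if a joint passes its speed limit or range.

## Working session

There is one attempt and no reset: what is moved stays moved. The work goes in short steps, Python scripts to look and compute and a tool call to move; the robot and the scene stay as the last step left them, time stands still between calls to the robot, and variables do not carry over. Pictures are saved under pics/ and viewed, at most 10 in all, crops included, and the job is handed in when it is done.

Besides the shell and the picture viewer there is one more tool, called after "Request:" as name([rows], argument=value, ...), one row to a line, values as JSON. send_rows: Moves the arm, as the interface text tells. Its arguments: {"type":"object","properties":{"plan":{"type":"array","items":{"type":"array","items":{"type":"number"}}}},"required":["plan"]}

```bash
ls; mkdir -p pics; python3 - <<'E'
from rig import *
import cv2,numpy as np
print(finger_overhang)
s=read_state();print(s['time_s'],s['position'],np.round(s['tcp_rot'],3).tolist())
for n in('top','side'):
    p,d=capture(n);cv2.imwrite(f'pics/{n}0.png',p);np.save(f'{n}0.npy',d)
    print(n,calibration(n))
E
```

```text
pics
0.014
0.0 [0.27799712 0.55892861 0.20898528] [[-0.895, 0.446, -0.001], [0.446, 0.895, -0.002], [0.0, -0.002, -1.0]]
top {'fx': 540.0484488111244, 'fy': 540.0484488111244, 'cx': 287.28499987308555, 'cy': 217.01845543810254, 'dist_coeffs': array([0.02313788, 0.        , 0.        , 0.        , 0.        ]), 'xyz': array([ 0.46980115, -0.01798575,  1.01504633]), 'rotation': array([[ 0.01221621, -0.99612527,  0.08709311],
       [-0.99985505, -0.01113595,  0.0128787 ],
       [-0.01185893, -0.08723782, -0.99611693]])}
side {'fx': 492.76074602397523, 'fy': 492.76074602397523, 'cx': 274.5440158623892, 'cy': 214.26682445256367, 'dist_coeffs': array([-0.14128423,  0.        ,  0.        ,  0.        ,  0.        ]), 'xyz': array([ 0.44762314, -0.77962706,  0.54885998]), 'rotation': array([[ 0.99199719, -0.0734886 ,  0.10266942],
       [-0.12558921, -0.49060786,  0.8622826 ],
       [-0.01299752, -0.86827608, -0.49591099]])}
```

View pics/top0.png

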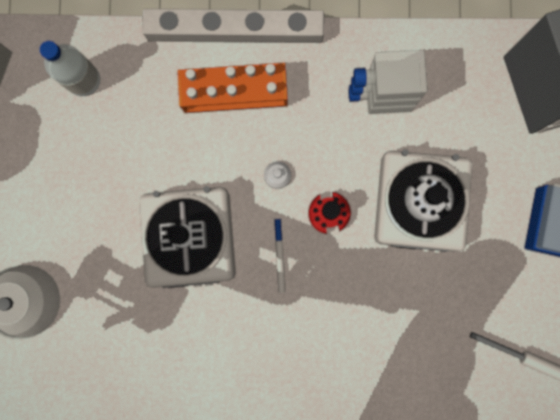

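View pics/side0.png

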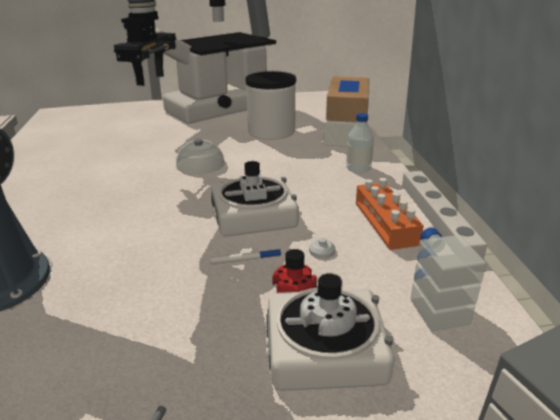

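Top view: the drum rotor is in the right housing (drum about (428,199), knob about (432,193)), with key ends at about (429,172) and (425,230). Two things could be mistaken for it: the red drum on the bench at (330,212), and the oblong rotor in the left housing at (183,235). In the side view the drum's knob is at (329,287), the red one's at (295,260) and the oblong's at (252,169). I choose the aluminium drum in the right housing and check it in a close crop.

```bash
python3 - <<'E'
import cv2,numpy as np
a=cv2.imread('pics/top0.png')[145:255,372:482];b=cv2.imread('pics/side0.png')[265:365,265:395]
a=cv2.resize(a,(560,560),interpolation=cv2.INTER_CUBIC)
cv2.imwrite('pics/crop_t.png',a)
b=cv2.resize(b,(780,600),interpolation=cv2.INTER_CUBIC);cv2.imwrite('pics/crop_s.png',b)
E
```

```text
(no output)
```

View pics/crop_t.png

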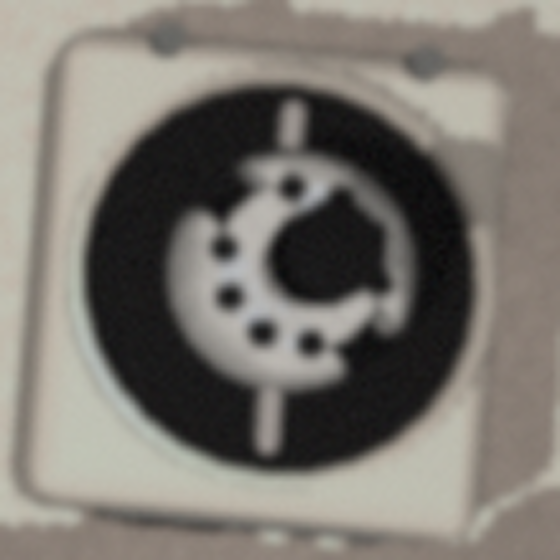

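View pics/crop_s.png

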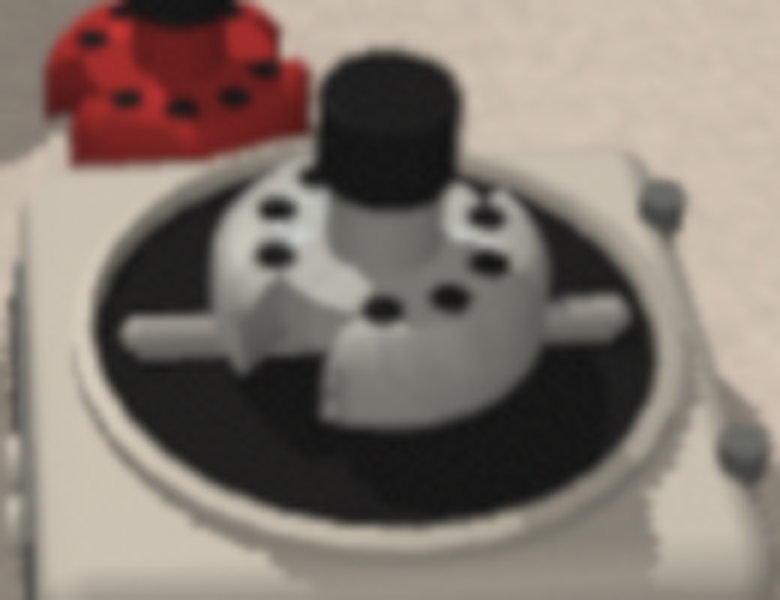

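The crop confirms it: an aluminium drum, tilted or raised. Its notches are at about (416,184) and (444,213) in the full top picture, and the key runs from (429.6,168.6) to (424.5,229.5). Next I measure these.

```bash
cat > h.py <<'E'
import cv2,numpy as np
from rig import *
def cal(n):
    c=calibration(n);return np.array([[c['fx'],0,c['cx']],[0,c['fy'],c['cy']],[0,0,1]]),c['dist_coeffs'],c['xyz'],c['rotation']
def rays(n,px):
    K,D,o,R=cal(n);u=cv2.undistortPoints(np.float64(px).reshape(-1,1,2),K,D)[:,0]
    return o,np.c_[u,np.ones(len(u))]@R.T
def onz(n,px,z):
    o,r=rays(n,px);return o+r*((z-o[2])/r[:,2])[:,None]
def cloud(n,d):
    v,u=np.nonzero(d>0);px=np.c_[u,v];o,r=rays(n,px);return o+r*d[v,u][:,None],px
def proj(n,P):
    K,D,o,R=cal(n);return cv2.projectPoints((np.atleast_2d(P)-o)@R,np.zeros(3),np.zeros(3),K,D)[0][:,0]
def tri(pt,ps):
    (a,r),(b,s)=rays('top',[pt]),rays('side',[ps]);r=r[0]/np.linalg.norm(r);s=s[0]/np.linalg.norm(s)
    k=np.linalg.lstsq(np.c_[r,-s],b-a,rcond=None)[0];p,q=a+k[0]*r,b+k[1]*s
    return (p+q)/2,np.linalg.norm(p-q)
def circ(p):
    x=np.linalg.lstsq(np.c_[2*p[:,:2],np.ones(len(p))],(p[:,:2]**2).sum(1),rcond=None)[0]
    return x[:2],np.sqrt(x[2]+x[:2]@x[:2])
E
cat > look.py <<'E'
from h import *
import sys
def run(T,dT,S,dS):
    # deck circle in both views: outer contour of dark blob
    for n,im,box in(('top',T,(372,145,482,255)),('side',S,(262,260,400,375))):
        x0,y0,x1,y1=box;g=cv2.cvtColor(im,cv2.COLOR_BGR2GRAY)[y0:y1,x0:x1]
        m=cv2.morphologyEx((g<60).astype(np.uint8),cv2.MORPH_CLOSE,np.ones((3,3)))
        c=max(cv2.findContours(m,cv2.RETR_EXTERNAL,cv2.CHAIN_APPROX_NONE)[0],key=cv2.contourArea)
        h=cv2.convexHull(c)[:,0]+[x0,y0]
        if n=='top': print(n,'deck circle at z=.060',*circ(onz(n,h,.06)))
    for n,d in(('top',dT),('side',dS)):
        P,px=cloud(n,d);q=P[(np.hypot(*(P[:,:2]-C).T)<.045)&(P[:,2]>.125)]
        if len(q): z=np.percentile(q[:,2],[50,90]);t=q[q[:,2]>z[1]-.006];print(n,'knob',len(q),z,t[:,:2].mean(0),t[:,:2].min(0),t[:,:2].max(0))
        for r in((.05,.058),(.066,.07)):
            k=np.hypot(*(P[:,:2]-C).T);print(n,'ring',r,np.round(np.percentile(P[(k>r[0])&(k<r[1]),2],[10,50,90]),4))
C=np.array([.49,-.285])
if __name__=='__main__':
    T,S=cv2.imread('pics/top0.png'),cv2.imread('pics/side0.png')
    C=onz('top',[[427.5,199]],.06)[0,:2];print('C',C)
    run(T,np.load('top0.npy'),S,np.load('side0.npy'))
    k=onz('top',[[429.6,168.6],[424.5,229.5]],.068);v=k[0]-k[1];print('key',k.mean(0),np.linalg.norm(v),np.degrees(np.arctan2(v[1],v[0])))
    k=onz('top',[[415.6,183.9],[444.1,212.8]],.086);v=k[0]-k[1];print('slot',k.mean(0),np.linalg.norm(v),np.degrees(np.arctan2(v[1],v[0])))
    # knob top centre: crop_t (331,245)/5.09 ; crop_s (391,93)/6
    print('tri knob top',tri((372+331/5.09,145+245/5.09),(265+391/6,265+93/6)))
E
python3 look.py
```

```text
C [ 0.5881342  -0.25374299]
top deck circle at z=.060 [ 0.58832486 -0.25204208] 0.06634990567616872
top knob 346 [0.13513297 0.13732448] [ 0.58858333 -0.2507015 ] [ 0.57248305 -0.26759708] [ 0.60528574 -0.23449495]
top ring (0.05, 0.058) [0.0575 0.0597 0.0624]
top ring (0.066, 0.07) [0.0581 0.0613 0.0658]
side knob 410 [0.13506454 0.13677552] [ 0.58506909 -0.25515642] [ 0.56901831 -0.26939207] [ 0.60250917 -0.23658581]
side ring (0.05, 0.058) [0.0587 0.0599 0.0619]
side ring (0.066, 0.07) [0.0595 0.0637 0.0657]
key [ 0.58729892 -0.25098689  0.068     ] 0.10830862509024937 -5.281745296653357
slot [ 0.58615442 -0.25128361  0.086     ] 0.06928286969703243 44.20519210513011
tri knob top (array([ 0.5876322 , -0.25101393,  0.13338114]), np.float64(0.0024772834454219873))
```

Everything agrees: spindle at about (0.588, -0.2515), knob top at z≈0.135 (0.136 expected), deck at 0.060. The key is at -5.3° and the slot at 44.2°, so the drum needs about -49.5° in world, which is +0.864 rad about the tool's z. Before moving I check the travel corridor for tall objects.

```bash
python3 - <<'E'
from h import *
A=np.array([.278,.559]);B=np.array([.588,-.2515]);L=np.linalg.norm(B-A);u=(B-A)/L;n=np.array([-u[1],u[0]])
for nm in('top','side'):
    P,px=cloud(nm,np.load(nm+'0.npy'));s=(P[:,:2]-A)@u;t=(P[:,:2]-A)@n
    for a in np.arange(-.1,1.05,.1):
        m=(s>a)&(s<a+.1)&(abs(t)<.13)
        if m.sum(): i=np.argmax(np.where(m,P[:,2],-1));print(nm,round(a,1),P[i].round(3),px[i])
E
```

```text
top 0.0 [0.362 0.487 0.062] [  3 323]
top 0.1 [0.39  0.485 0.077] [  0 308]
top 0.2 [0.431 0.343 0.008] [ 99 283]
top 0.3 [0.476 0.231 0.071] [151 259]
top 0.4 [0.527 0.166 0.133] [182 228]
top 0.5 [0.572 0.133 0.069] [209 205]
top 0.6 [ 0.574 -0.077  0.074] [328 205]
top 0.7 [ 0.569 -0.086  0.072] [333 208]
top 0.8 [ 0.577 -0.251  0.14 ] [438 200]
top 0.9 [ 0.603 -0.282  0.093] [449 188]
top 1.0 [ 0.538 -0.459  0.079] [551 228]
side -0.1 [0.244 0.547 0.427] [128   3]
side 0.0 [0.26  0.527 0.435] [133   0]
side 0.1 [0.393 0.489 0.074] [198 138]
side 0.2 [0.425 0.392 0.004] [212 176]
side 0.3 [0.484 0.235 0.067] [237 178]
side 0.4 [0.503 0.158 0.13 ] [247 166]
side 0.5 [0.573 0.134 0.067] [282 196]
side 0.6 [ 0.562 -0.072  0.069] [292 249]
side 0.7 [ 0.557 -0.099  0.069] [292 258]
side 0.8 [ 0.593 -0.264  0.138] [337 283]
side 0.9 [ 0.595 -0.284  0.093] [340 318]
side 1.0 [ 0.646 -0.375  0.003] [389 409]
```

The corridor is clear: nothing stands above 0.14, and the fingertips travel at 0.196.

Request:
send_rows([
  [0,-0.01,-0.01,0,0],
  [0,-0.022,-0.02,0,0],
  [0,-0.027,-0.025,0,0],
  [0,-0.027,-0.025,0,0],
  [0,-0.027,-0.025,0,0],
  [0,-0.027,-0.025,0,0],
  [0,-0.027,-0.025,0,0],
  [0,-0.027,-0.025,0,0],
  [0,-0.027,-0.025,0,0],
  [0,-0.027,-0.025,0,0],
  [0,-0.027,-0.025,0,0],
  [0,-0.027,-0.025,0,0],
  [0,-0.027,-0.025,0,0],
  [0,-0.027,-0.025,0,0],
  [0,-0.027,-0.025,0,0],
  [0,-0.027,-0.025,0,0],
  [0,-0.027,-0.025,0,0],
  [0,-0.027,-0.025,0,0],
  [0,-0.027,-0.025,0,0],
  [0,-0.027,-0.025,0,0],
])

```text
time_s: 1.77
position: [0.5283, -0.1027, 0.2096]
tcp_rot: [[-0.895, 0.446, -0.001], [0.446, 0.895, 0.0], [0.001, 0.0, -1.0]]
force: [0.5, 0.7, -0.3]
opening: 0.997
grasp_force: 0.0
```

```bash
cat > st.py <<'E'
from h import *
s=read_state();R=np.array(s['tcp_rot']);p=np.array(s['position'])
print(s['time_s'],p.round(4),'q',np.round(s['joint_positions'],1),'F',np.round(s['force'],1),s['opening'],s['grasp_force'],'yaw_y',np.degrees(np.arctan2(R[1,1],R[0,1])).round(2),'z',R[:,2].round(3))
print('to go tool',(R.T@(np.array([.588,-.2515,.120])-p)).round(4))
E
python3 st.py
```

```text
1.7667 [ 0.5283 -0.1027  0.2096] q [-22.9  23.6  94.6   0.   61.9 -86.4] F [ 0.5  0.7 -0.3] 0.996501163442379 0.0 yaw_y 63.51 z [-0.001  0.    -1.   ]
to go tool [-0.1199 -0.1065  0.0895]
```

Request:
send_rows([
  [0,-0.027,-0.025,0,0],
  [0,-0.027,-0.025,0,0],
  [0,-0.027,-0.023,0,0],
  [0,-0.022,-0.02,0,0],
  [0,-0.012,-0.01,0,0],
  [0,-0.005,-0.0035,0,0],
  [0,0,0,0.015,0],
  [0,0,0,0.025,0],
  [0,0,0,0.02,0],
  [0,0,0,0,0],
  [0,0,0,0,0],
])

```text
time_s: 2.68
position: [0.5871, -0.2483, 0.1487]
tcp_rot: [[-0.896, 0.445, -0.003], [0.445, 0.896, 0.002], [0.004, 0.001, -1.0]]
force: [-0.4, -0.9, 0.1]
opening: 1.003
grasp_force: 0.0
```

```bash
python3 st.py; python3 - <<'E'
from h import *
p,d=capture('side');q=cv2.resize(p[215:385,225:425],(705,600),interpolation=cv2.INTER_CUBIC);cv2.imwrite('pics/s1.png',q)
E
```

```text
2.6833 [ 0.5871 -0.2483  0.1487] q [-33.   35.3  83.3   0.   61.7 -96.5] F [-0.4 -0.9  0.1] 1.0034266309130906 0.0 yaw_y 63.58 z [-0.003  0.002 -1.   ]
to go tool [-0.0024 -0.0025  0.0287]
```

View pics/s1.png

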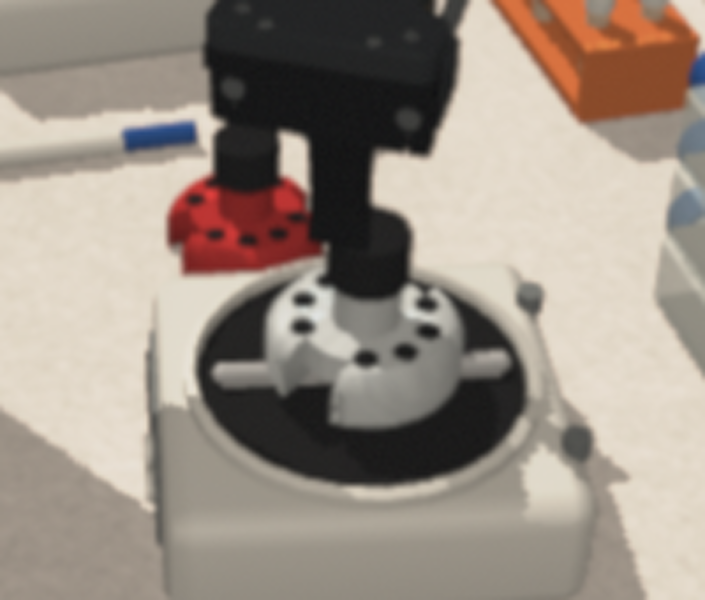

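The near finger is at crop (340,190), beside the knob at (370,240), with its tip level with the knob's top, as computed. The drum hasn't moved, so I descend and close.

Request:
send_rows([
  [0,-0.0024,-0.0025,0.005,0],
  [0,0,0,0.012,0],
  [0,0,0,0.012,0],
  [0,0,0,0,0],
  [0,0,0,0,0],
])

```text
time_s: 3.15
position: [0.5884, -0.2526, 0.1196]
tcp_rot: [[-0.895, 0.446, -0.002], [0.446, 0.895, 0.002], [0.003, 0.0, -1.0]]
force: [-0.2, 0.7, -0.6]
opening: 0.999
grasp_force: 0.0
```

```bash
python3 st.py
```

```text
3.15 [ 0.5884 -0.2526  0.1196] q [-33.2  37.5  84.2   0.   58.5 -96.8] F [-0.2  0.7 -0.6] 0.9990822619528094 0.0 yaw_y 63.54 z [-0.002  0.002 -1.   ]
to go tool [ 0.0008  0.0008 -0.0004]
```

Request:
send_rows([
  [60,0,0,0,0],
  [100,0,0,0,0],
  [255,0,0,0,0],
  [255,0,0,0,0],
  [255,0,0,0,0],
  [255,0,0,0,0],
  [255,0,0,0,0],
  [255,0,0,0,0],
  [255,0,0,0,0],
  [255,0,0,0,0],
])

```text
time_s: 3.98
position: [0.5893, -0.2531, 0.1209]
tcp_rot: [[-0.895, 0.446, -0.0], [0.446, 0.895, 0.0], [0.0, -0.0, -1.0]]
force: [-0.0, -0.8, -0.5]
opening: 0.35
grasp_force: 30.0
```

```bash
python3 st.py
```

```text
3.9833 [ 0.5893 -0.2531  0.1209] q [-33.2  37.4  84.1  -0.   58.5 -96.8] F [-0.  -0.8 -0.5] 0.35032728453950324 30.011201482848264 yaw_y 63.54 z [-0.  0. -1.]
to go tool [0.0019 0.0009 0.0009]
```

Gripped at 30 N. Now I turn it +0.864 rad about the tool's z.

Request:
send_rows([
  [255,0,0,0,0.04],
  [255,0,0,0,0.08],
  [255,0,0,0,0.08],
  [255,0,0,0,0.08],
  [255,0,0,0,0.08],
  [255,0,0,0,0.08],
  [255,0,0,0,0.08],
  [255,0,0,0,0.08],
  [255,0,0,0,0.08],
  [255,0,0,0,0.08],
  [255,0,0,0,0.08],
  [255,0,0,0,0.024],
  [255,0,0,0,0],
  [255,0,0,0,0],
])

```text
time_s: 5.15
position: [0.5888, -0.2531, 0.1204]
tcp_rot: [[-0.244, 0.97, -0.001], [0.97, 0.244, 0.0], [0.001, -0.001, -1.0]]
force: [-1.5, -1.6, -3.7]
opening: 0.349
grasp_force: 30.0
```

```bash
python3 st.py; python3 - <<'E'
from h import *
p,d=capture('side');q=cv2.resize(p[215:385,225:425],(705,600),interpolation=cv2.INTER_CUBIC);cv2.imwrite('pics/s2.png',q)
E
```

```text
5.15 [ 0.5888 -0.2531  0.1204] q [-33.2  37.5  84.1  -0.   58.5 -47.3] F [-1.5 -1.6 -3.7] 0.34931015411233296 29.992361717449967 yaw_y 14.14 z [-0.001  0.    -1.   ]
to go tool [ 0.0018 -0.0003  0.0004]
```

View pics/s2.png

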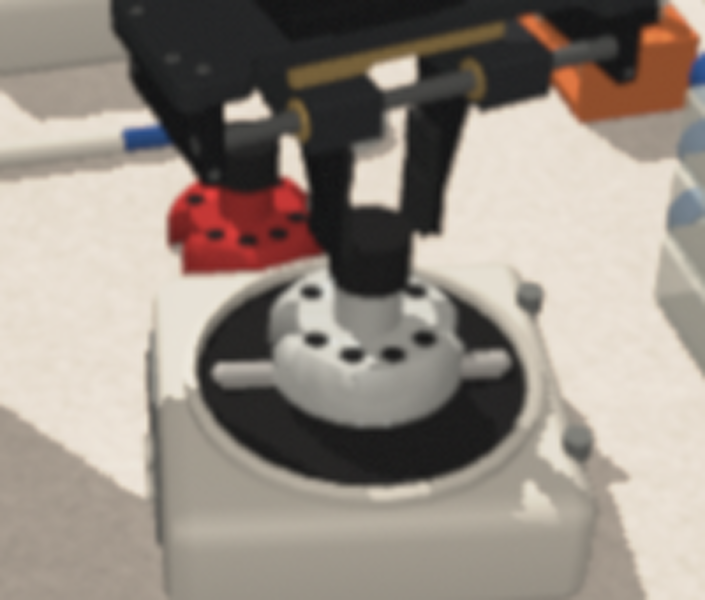

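The slot has turned into line with the key, and both notches now face the key ends at crop (275,375) and (460,365). But the fingertips, at crop (325,245) and (425,235), look higher or further back than I expected. I compare them with projections and depth before letting go.

```bash
python3 - <<'E'
from h import *
s=read_state();p=np.array(s['position']);R=np.array(s['tcp_rot'])
c=lambda q:((q-[225,215])*600/170).round(0)
for l,P in(('tcp',p),('tip+y',p+R@[0,.0175,.014]),('tip-y',p+R@[0,-.0175,.014]),('tip+y outer',p+R@[0,.03,.014])): print(l,c(proj('side',P)))
p_,d=capture('side');P,px=cloud('side',d)
q=c(px)
for l,(x,y) in dict(lf=(325,215),rf=(425,205),knobtop=(375,222),knobside=(370,265),drumtop=(352,365)).items():
    m=np.hypot(*(q-[x,y]).T)<12; print(l,np.median(P[m],0).round(4))
t,d=capture('top');cv2.imwrite('pics/t2.png',cv2.resize(t[130:270,352:492],(560,560),interpolation=cv2.INTER_CUBIC))
E
```

```text
tcp [[377. 260.]]
tip+y [[414. 277.]]
tip-y [[335. 298.]]
tip+y outer [[441. 269.]]
lf [ 0.5647 -0.2632  0.152 ]
rf [ 0.6058 -0.2553  0.1464]
knobtop [ 0.5883 -0.248   0.1352]
knobside [ 0.5832 -0.2652  0.1279]
drumtop [ 0.574  -0.2812  0.0921]
```

View pics/t2.png

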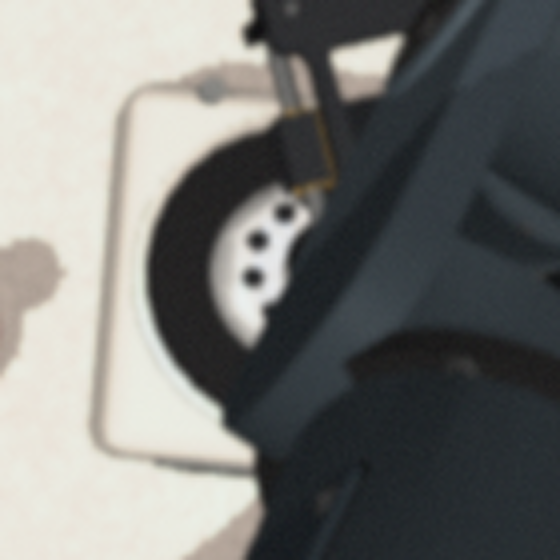

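Depth puts the fingers either side of the knob, with the drum top still held at 0.092 and the slot lined up. Now I release gently and watch it drop.

Request:
send_rows([
  [60,0,0,0,0],
  [0,0,0,0,0],
  [0,0,0,0,0],
  [0,0,0,0,0],
  [0,0,0,0,0],
  [0,0,0,0,0],
  [0,0,0,0,0],
  [0,0,0,0,0],
])

```text
time_s: 5.97
position: [0.5894, -0.2531, 0.1211]
tcp_rot: [[-0.243, 0.97, 0.0], [0.97, 0.243, -0.0], [-0.0, 0.0, -1.0]]
force: [-0.5, -1.4, -0.9]
opening: 0.875
grasp_force: 0.0
```

```bash
python3 st.py; python3 - <<'E'
from h import *
p_,d=capture('side');P,px=cloud('side',d);cv2.imwrite('pics/s3.png',cv2.resize(p_[215:385,225:425],(705,600),interpolation=cv2.INTER_CUBIC))
k=np.hypot(*(P[:,:2]-[.588,-.2515]).T)
q=P[(k<.036)&(P[:,2]>.075)&(P[:,2]<.1)&(P[:,1]<-.255)];print('drum top',np.percentile(q[:,2],[50,80,90]).round(4))
q=P[(k<.013)&(P[:,2]>.115)];print('knob',np.percentile(q[:,2],[50,90]).round(4))
E
```

```text
5.9667 [ 0.5894 -0.2531  0.1211] q [-33.2  37.4  84.1   0.   58.5 -47.2] F [-0.5 -1.4 -0.9] 0.8746631665699055 0.0 yaw_y 14.04 z [ 0. -0. -1.]
to go tool [ 0.0019 -0.001   0.0011]
drum top [0.0841 0.0868 0.0936]
knob [0.1286 0.4766]
```

View pics/s3.png

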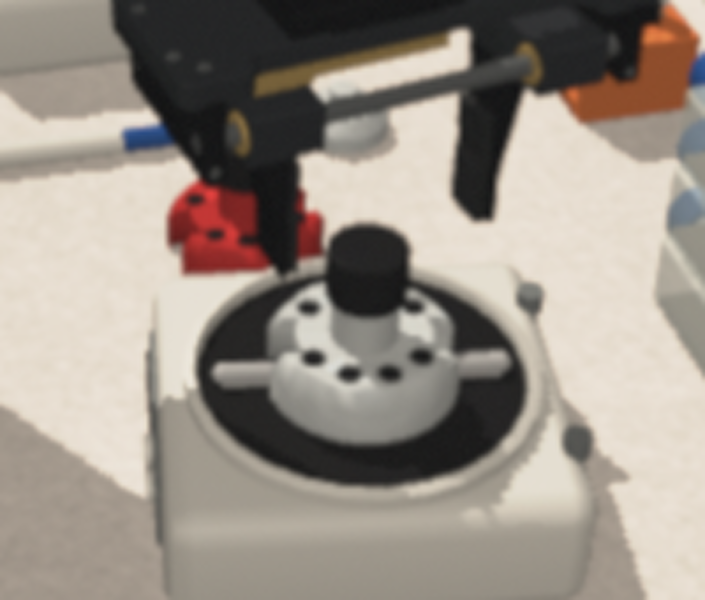

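The drum dropped: its top is at 0.084 and the knob's top at about 0.128, with the key ends in the notches. I retreat straight up and to the side, then check that it is level.

Request:
send_rows([
  [0,0,0,-0.01,0],
  [0,0,0,-0.025,0],
  [0,0,0,-0.03,0],
  [0,0,0,-0.03,0],
  [0,0.015,0,0,0],
  [0,0.03,0,0,0],
  [0,0.035,0,0,0],
  [0,0.035,0,0,0],
  [0,0.035,0,0,0],
  [0,0.035,0,0,0],
  [0,0.03,0,0,0],
  [0,0.015,0,0,0],
  [0,0,0,0,0],
  [0,0,0,0,0],
])

```text
time_s: 7.18
position: [0.5339, -0.0299, 0.2165]
tcp_rot: [[-0.244, 0.97, 0.001], [0.97, 0.244, -0.001], [-0.001, 0.001, -1.0]]
force: [0.2, -0.4, -0.3]
opening: 0.999
grasp_force: 0.0
```

```bash
python3 st.py; python3 - <<'E'
from h import *
out=[]
for n in('top','side'):
    p_,d=capture(n);P,px=cloud(n,d);k=np.hypot(*(P[:,:2]-[.588,-.2515]).T)
    q=P[(k<.037)&(k>.017)&(P[:,2]>.08)&(P[:,2]<.088)];a=np.linalg.lstsq(np.c_[q[:,:2]-[.588,-.2515],np.ones(len(q))],q[:,2],rcond=None)[0]
    t=P[(k<.014)&(P[:,2]>.115)]
    print(n,'drum top',len(q),a[2].round(4),'tilt deg',np.degrees(np.hypot(*a[:2])).round(2),'knob top',np.percentile(t[:,2],[50,90]).round(4),t.mean(0).round(4))
    c=p_[145:255,372:482] if n=='top' else p_[255:375,262:402]
    out.append(cv2.resize(c,(400,400),interpolation=cv2.INTER_CUBIC))
cv2.imwrite('pics/end.png',np.hstack(out))
E
```

```text
7.1833 [ 0.5339 -0.0299  0.2165] q [-15.2  22.8  94.7  -0.   62.5 -29.3] F [ 0.2 -0.4 -0.3] 0.99918899782992 0.0 yaw_y 14.14 z [ 0.001 -0.001 -1.   ]
to go tool [-0.228  -0.0018  0.0968]
top drum top 819 0.0836 tilt deg 0.12 knob top [0.1275 0.1298] [ 0.588  -0.2514  0.1277]
side drum top 741 0.0837 tilt deg 0.89 knob top [0.1281 0.129 ] [ 0.5882 -0.2523  0.1281]
```

View pics/end.png

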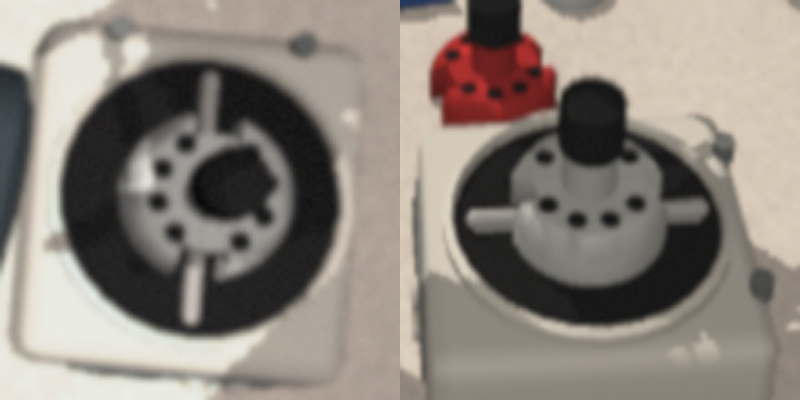

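Both views show the drum seated on its key: key ends at (210,95) and (193,295) in the left panel run into the notches, the drum top is at 0.084 and level, and the knob's top is at 0.128. I hand the job in.

```bash
python3 -c "
from rig import *
print(hand_in())"
```

```text
the job is handed in; nothing more can be done
None
```

The drum rotor is turned onto its key and sits level and fully home (drum top at 84 mm, knob top at 128 mm); it is released, the oblong rotor was not touched, and the job was handed in at about 7.3 s.

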